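Turn the cup warmer up one click and start it

TASK

Put a fingertip on top of the wide knurled heat wheel of the cup warmer and roll it by friction away from the front edge, towards the hot plate, until it clicks into the next detent (one click only, never on into the one after) and let go of it; then press the start button right down and release it. Press the wheel gently, leave the narrow timer wheel as it is, and do not lift, push or knock over the mugs and other things around.

Things in the scene. Friction and masses are not known exactly. Their poses are not given: they have to be found in the camera images.
- warmer: Fixed steel warming plate, 260 (x) x 320 (y) x 60 mm high, origin at the centre of its underside. Its x points level from front to back, y left, z up. Its front strip (90 mm deep, 45 mm high) is a ledge with three controls in a row, 90 mm apart, in any order: heat wheel, timer wheel, start button. Behind it lies the hot plate, 60 mm high, with mugs on it.
- heat_wheel_unit: Unit of the heat wheel, the WIDER, larger of the two knurled thumbwheels (64 mm diameter, 30 mm wide, axle along y), half sunk in a fixed black housing 78 x 50 mm, 12 mm high. Origin at the centre of the housing's underside on the ledge; axes parallel to the warmer's. Black cheeks 6 mm thick on both sides of the wheel end 8 mm below its top.
- heat_wheel_crown (a point): Fixed point: top of the heat wheel's rim at rest, 27 mm above the ledge. The axle is sprung: pressed from above the wheel sinks up to 6 mm (about 3 N to start, 10 N at the stop). A fingertip pressed 3 to 4 mm into it and drawn level along the warmer's x rolls it by friction; the rim travels with the fingertip unless it slips.
- heat_wheel_mark (a point): White line across the heat wheel's rim, turning with it: at the very top, level with white ticks on the cheeks, in the middle detent; 19 mm of rim nearer the front (towards -x) at the start.
- heat_wheel (a joint): Heat wheel angle, rad; grows as its top rolls to the back of the warmer (+x, hotter). Detents 0.6 rad (19 mm of rim) apart: low -0.6 (the start), middle 0, high +0.6; stops at +-0.75. Once 0.05 rad past the half-way points -0.3 and +0.3 it clicks home by itself when let go (within about 0.03). Turning takes up to 0.06 N m.
- timer_wheel_mark (a point): Timer wheel, to be left alone: the NARROWER, smaller thumbwheel (44 mm diameter, 11 mm wide) in a housing 78 x 32 mm. This point is on its rim, at its white line, and turns with it (up to 1.2 rad either side of the top). The top of its rim is 23 mm above the ledge.
- start_button_top (a point): Start button: grey round push button, 26 mm diameter, in a black round housing on the ledge. This point is the centre of its top face and moves down with it; pressed vertically.
- start_button (a joint): Start button travel, m: 0 released, 0.006 fully down (4 N); springs back when let go.
- mug_a: White mug, 76 mm diameter, 85 mm high, loose on the hot plate; origin at the centre of its foot.
- mug_b: Blue cup, 72 mm diameter, 75 mm high, loose on the hot plate; origin at the centre of its foot.
- spray_bottle: Loose spray bottle, 72 mm diameter, 205 mm high; origin at the centre of its foot.
- cup_stack: Loose stack of paper cups, 91 mm diameter, 157 mm high; origin at the centre of its foot.
- lid_stack: Loose stack of white lids, 90 mm diameter, 48 mm high; origin at the centre of its foot.
- sugar_caddy: Loose black caddy with sugar sachets, 110 x 75 x 70 mm high; origin at the centre of its foot.
- stirrer_cup: Loose clear cup with wooden stirrers, 80 mm diameter, 155 mm high; origin at the centre of its foot.
- teaspoon: Loose steel teaspoon, 150 mm long, lying along its own x on the counter.

How it is judged:
By the outcome, as a careful person would: the job done as asked, in the order asked, and still so for the second after the job is handed in, with the robot touching nothing.
It also fails if it takes over 35 s, if anything falls off the work surface, if the arm or the gripper's body presses on something with over 40 N, if the wrist force passes 120 N, or if a joint passes its speed limit or range.

ROBOT

A 6-joint arm with a two-finger parallel gripper is mounted at the origin on the work surface. World frame = base frame: x ahead of the robot, y to its left, z up, the work surface at z = 0. Lengths are in m, angles in rad, forces in N, time in s.
With the tool pointing down it reaches from about 0.375 to 0.9 m from the base axis. Payload 3.1 kg.
Tool frame: the origin (TCP) lies between the finger pads; the fingertips stand robot.tip_extent ahead of it and the grasp point (between the pads) lies 3 mm ahead of it (robot.tip_extent is the distance from the TCP to the fingertips, in m); z points along the fingers, x is the direction in which the jaws open and shut, and the axes are right-handed (so a half turn about z gives the same grasp; the last joint's range is limited). The gripper opens to 87 mm and grips with 3 to 60 N. Pads are 19 mm wide; open, the fingers measure 117 mm over their backs; the gripper's body (75 mm by 190 mm) begins 51 mm behind the grasp point.
Start: joints at [1.024, 0.527, 1.433, -0, 1.181, -0.178], TCP at [0.225, 0.583, 0.245] pointing down, gripper open.
Joint ranges: [-3.08, 3.08], [-0.75, 2.2], [0.22, 2.44], [-1.43, 4.57], [0, 2.65], [-2.85, 2.85]. Speed limits (rad/s): [2.79, 2.79, 3.14, 3.14, 3.14, 3.14].

INTERFACE

Orientations are given as a unit quaternion [x, y, z, w].
In Python, from rig import robot, cams gives the robot as it stands.
- The arm moves only by the tool carry_out, never from a script. Its argument "steps" is a list of rows, each a list of 3 entries, a list of its own where there are three numbers: the shift along the world's x, y, z in cm, then the turn about the world's z in degrees, then the closure, from 0 (fully open) to 1 (shut). In form: [[[dx, dy, dz], spin, fingers], ...]. A call has 1 to 10 rows; each row shifts and turns the pose as measured when the row begins; what a row does not reach is not made up. A row lasts 1/10 s, in which the tool goes at most 50 mm and 8.59 degrees, less where a joint would pass 70% of its speed; a pose out of reach is approached as far as the arm can. A call with a gripper value outside its range is refused whole. The fingers move at their own pace and stop on an object; "squeeze" is the grip in N (left out, the last holds). Time passes only in rows, so rows that do not move let the fingers close. It gives the time, the measured TCP pose, the force and the opening at its end, in the units of the state.
- robot.get_obs(): the state, without advancing time (a new reading comes with each control period).
- cams.camera(name): name is "side" or "top" or "wrist"; returns a dict with "pixels" (400x640x3 uint8, red, green, blue), "fx", "fy", "cx", "cy" (pixels), "eye" and "rotation" of the camera in the world. Camera axes: x right, y up, looking along -z (the intrinsics and any distortion apply to the point x, -y, -z); pixel columns grow to the right and rows downward; lengths in m; the calibration is good to about 2 mm. A picture is of the moment at which its call begins. There is no depth.
- robot.hand_in(): hands the job in, once; it reports no verdict.
The state is a dict: "time": time; "q": joint angles; "joint_velocities": joint speeds; "joint_torque": joint torques, N m; "position": TCP position; "tool_rot": TCP orientation; "ft_force": force on the tool from outside, world axes, zero at the start; "moment": the same for the moment, N m; "grip_width": finger opening in m.
Only numpy, scipy, OpenCV 4.12 (cv2) and the standard library are available. Lean on these libraries where they do the work, as an engineer would, in place of code of your own. Each camera call takes 0.05 s, during which the arm holds its last target. There are 200 camera calls.

## Working session

There is one attempt and no reset: what is moved stays moved. The work goes in short steps, Python scripts to look and compute and a tool call to move; the robot and the scene stay as the last step left them, time stands still between calls to the robot, and variables do not carry over. Pictures are saved under pics/ and viewed, about 8 in all and at most 12, crops included, and the job is handed in when it is done.

Besides the shell and the picture viewer there is one more tool, called after "Call:" as name(argument=value, ...), one argument or row to a line, values as JSON. carry_out: Moves the arm, as the interface text tells. Its arguments: {"type":"object","properties":{"steps":{"type":"array"},"squeeze":{"type":"number"}},"required":["steps"]}

```bash
mkdir -p pics; ls
python3 - <<'E'
from rig import robot,cams
import cv2
print(robot.get_obs(), robot.tip_extent)
for n in("top","side"):
    c=cams.camera(n); cv2.imwrite(f"pics/{n}0.png",c["pixels"][:,:,::-1]); print(n,{k:v for k,v in c.items() if k!="pixels"})
E
```

```text
pics
{'time': 0.0, 'q': array([ 1.02350339e+00,  5.28416314e-01,  1.43391140e+00, -4.20385040e-05,
        1.18137838e+00, -1.78512411e-01]), 'joint_velocities': array([ 0.00188682, -0.00119453,  0.00110461, -0.00091729,  0.00080008,
       -0.00070044]), 'joint_torque': array([ 9.42645529e-04, -4.40051830e+01, -1.76589489e+01,  6.33584079e-02,
        5.84103190e-02, -1.54108111e-04]), 'position': array([0.22492577, 0.58238736, 0.24359931]), 'tool_rot': array([ 8.24761108e-01,  5.65480324e-01, -9.55833073e-04,  4.51023974e-04]), 'ft_force': array([ 0.75848834, -0.05800761,  0.08658917]), 'moment': array([-0.01206644,  0.05864581,  0.0166457 ]), 'grip_width': 0.08733516467484063} 0.022
top {'fx': 510.530581782663, 'fy': 510.530581782663, 'cx': 325.5078451568758, 'cy': 192.76537353937377, 'eye': array([0.29808204, 0.01482336, 1.41777327]), 'rotation': array([-0.05970774,  0.0707276 ,  0.70851778, -0.69959641])}
side {'fx': 512.2934755719498, 'fy': 512.2934755719498, 'cx': 313.715847070285, 'cy': 198.2705209011482, 'eye': array([-0.0711913 , -0.90969842,  1.21187921]), 'rotation': array([ 0.35821151, -0.10920882, -0.28798262,  0.88137617])}
```

View pics/top0.png

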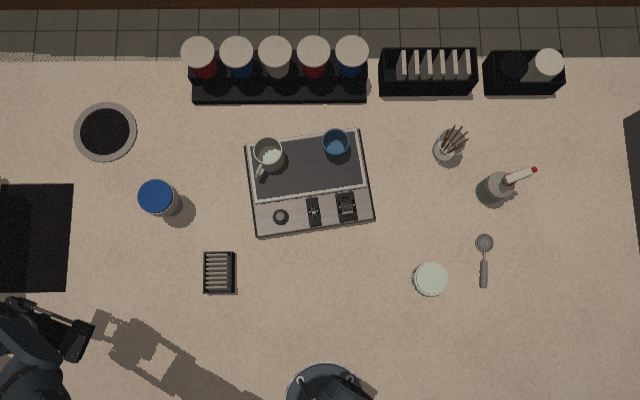

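View pics/side0.png

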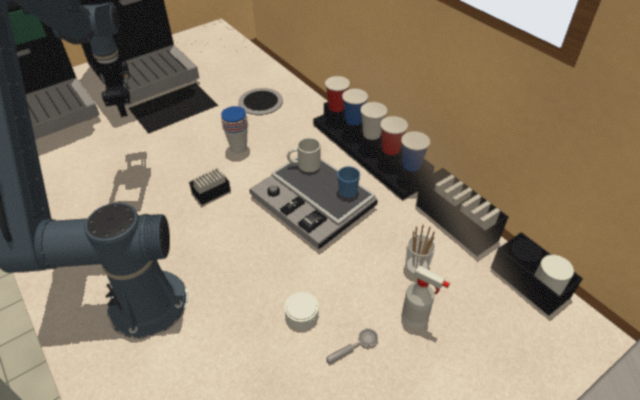

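The top view shows the controls left to right: button (281,217), timer wheel (314,212), heat wheel (347,207). The warmer's front corners are at (257,237) and (374,219). Next, enlarged crops of both cameras.

```bash
cat > h.py <<'E'
import numpy as np
from scipy.spatial.transform import Rotation as R
def proj(c,P):
    p=(np.atleast_2d(P)-c["eye"])@R.from_quat(c["rotation"]).as_matrix()
    return np.c_[c["cx"]+c["fx"]*p[:,0]/-p[:,2], c["cy"]+c["fy"]*p[:,1]/p[:,2]]
def ray(c,uv):
    u,v=uv; d=np.array([(u-c["cx"])/c["fx"],-(v-c["cy"])/c["fy"],-1])
    return R.from_quat(c["rotation"]).as_matrix()@d
def onplane(c,uv,z):
    d=ray(c,uv); return c["eye"]+d*(z-c["eye"][2])/d[2]
def tri(cs,uvs):
    A=0;b=0
    for c,uv in zip(cs,uvs):
        d=ray(c,uv); d/=np.linalg.norm(d); M=np.eye(3)-np.outer(d,d); A=A+M; b=b+M@c["eye"]
    return np.linalg.solve(A,b)
E
python3 - <<'E'
import cv2,numpy as np
a=cv2.imread("pics/top0.png")[120:245,235:385]; b=cv2.imread("pics/side0.png")[135:255,240:390]
f=lambda i:cv2.resize(i,None,fx=5,fy=5,interpolation=cv2.INTER_CUBIC)
cv2.imwrite("pics/tc.png",cv2.resize(a,None,fx=4,fy=4,interpolation=cv2.INTER_CUBIC)); cv2.imwrite("pics/sc.png",f(b))
E
```

```text
(no output)
```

View pics/tc.png

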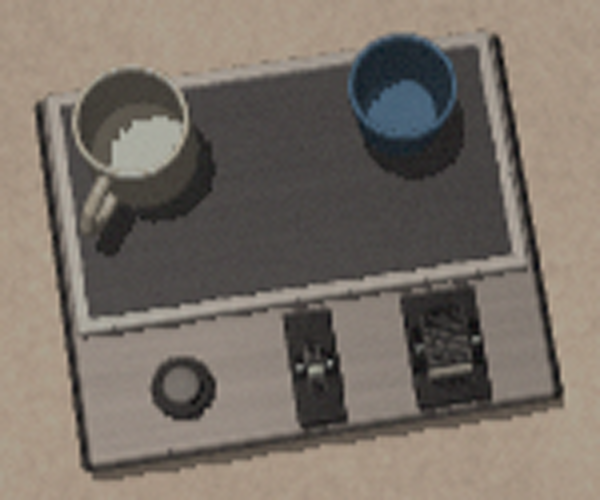

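View pics/sc.png

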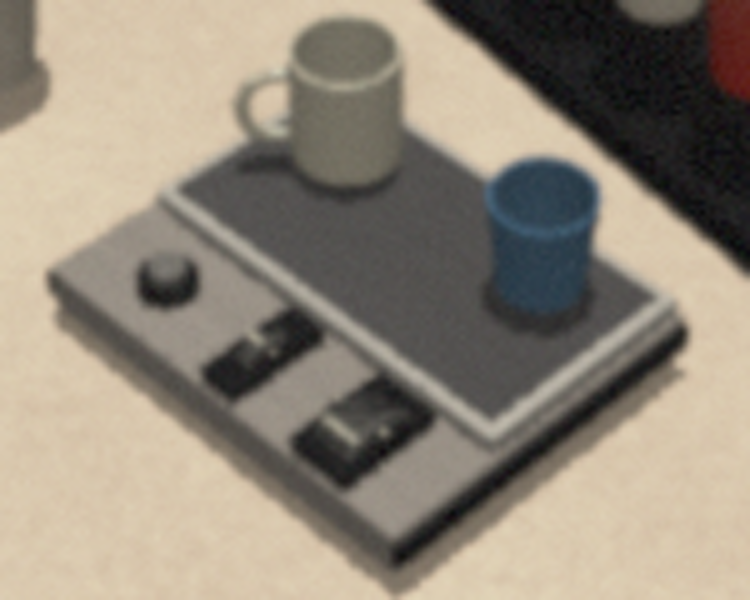

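Both crops show the warmer clearly, with the heat wheel's white line at top crop (450,372) and ticks at about (418,350) and (480,340). Now fit the warmer's pose and triangulate the controls.

```bash
cat > fit.py <<'E'
from h import *; from rig import cams
from scipy.optimize import least_squares
T=cams.camera("top");S=cams.camera("side")
t=lambda u,v:np.array([u/4+235-.4,v/4+120-.4]); s=lambda u,v:np.array([u/5+240-.4,v/5+135-.4])
F=dict(fl=(-.13,.16,.045),fr=(-.13,-.16,.045),pfl=(-.04,.16,.06),pfr=(-.04,-.16,.06),pbr=(.13,-.16,.06),pbl=(.13,.16,.06))
ob=[(T,'fl',t(88,466)),(T,'fr',t(560,395)),(T,'pfl',t(82,332)),(T,'pfr',t(527,265)),(T,'pbr',t(492,37)),(T,'pbl',t(42,102)),
(S,'fl',s(50,275)),(S,'fr',s(395,552)),(S,'pfl',s(165,195)),(S,'pfr',s(492,440)),(S,'pbr',s(678,300))]
def W(p,P): return R.from_euler('z',p[3]).apply(P)+p[:3]
def res(p): return np.concatenate([proj(c,W(p,F[k]))[0]-uv for c,k,uv in ob])
r=least_squares(res,[.55,0,0,.1],loss='soft_l1'); p=r.x
print("pose",p.round(4),np.degrees(p[3]).round(2)); print(res(p).reshape(-1,2).round(1))
inv=lambda X:R.from_euler('z',-p[3]).apply(X-p[:3])
for n,a,b in [("btn",t(184,384),s(167,266)),("timer",t(317,372),s(263,343)),("hmark",t(450,373),s(347,430)),("htickL",t(418,350),s(330,397))]:
    X=tri([T,S],[a,b]); print(n,X.round(4),"warmer",inv(X).round(4))
for n,a,z in [("btn",t(184,384),.065),("timer",t(317,372),.068),("heat housing mid top",t(446,348),.057)]:
    X=onplane(T,a,p[2]+z);print(n,X.round(4),inv(X).round(4))
E
python3 fit.py
```

```text
pose [ 0.5891  0.0385 -0.0131  0.1416] 8.11
[[ 0.5  0.6]
 [-1.4  0.4]
 [-3.   0.8]
 [ 1.8  0. ]
 [ 0.2 -1.8]
 [-0.9 -1.4]
 [ 0.1  0.2]
 [-0.4 -0.6]
 [-2.3 -0.5]
 [ 1.6  2.2]
 [ 1.8  1.7]]
btn [0.4897 0.1131 0.0626] warmer [-0.0879  0.0879  0.0757]
timer [0.4994 0.0232 0.0605] warmer [-0.091  -0.0025  0.0736]
hmark [ 0.4984 -0.0665  0.061 ] warmer [-0.1046 -0.0911  0.0741]
htickL [ 0.5088 -0.043   0.0649] warmer [-0.091  -0.0694  0.078 ]
btn [0.4919 0.1136 0.0519] [-0.0856  0.0881  0.065 ]
timer [0.4986 0.0239 0.0549] [-0.0916 -0.0017  0.068 ]
heat housing mid top [ 0.5157 -0.0641  0.0439] [-0.0871 -0.0912  0.057 ]
```

The plate rim is inset (large residuals and z = -13 mm, while the ticks triangulate at 65 mm, as expected for z = 0). I'll refit with z = 0 and a free inset.

```bash
python3 - <<'E'
s=open('fit.py').read()
s=s.replace("def res(p): return","def G(p,k):\n    a=np.array(F[k]); return a-np.array([(p[5] if 'b' in k else 0),np.sign(a[1])*p[4],0])*('p' in k)\ndef res(p): return").replace("W(p,F[k])","W(p,G(p,k))").replace("[.55,0,0,.1]","[.55,0,0,.1,0,0]").replace("def W(p,P): return","def W(p,P):\n    return")
s=s.replace("r=least","zb=([-1,-1,-1e-6,-1,-.1,-.1],[1,1,1e-6,1,.1,.1])\nr=least").replace("loss=","bounds=zb,loss=")
s+='''
for k,P in dict(crown=(-.085,-.09,.072),btn=(-.085,.09,.06),timer=(-.085,0,.068)).items(): print(k,W(p,P).round(4))
'''
open('fit.py','w').write(s)
E
python3 fit.py
```

```text
pose [ 0.5878  0.0353 -0.      0.14    0.0064  0.007 ] 8.02
[[ 1.1  0.5]
 [ 0.2  0.3]
 [-0.1  0.1]
 [ 1.1 -0. ]
 [-0.1 -0. ]
 [ 2.3 -0.3]
 [-0.2 -2. ]
 [-0.2 -2.5]
 [-1.1 -1.8]
 [ 0.4 -0.9]
 [-0.6 -0.3]]
btn [0.4897 0.1131 0.0626] warmer [-0.0863  0.0908  0.0626]
timer [0.4994 0.0232 0.0605] warmer [-0.0892  0.0003  0.0605]
hmark [ 0.4984 -0.0665  0.061 ] warmer [-0.1027 -0.0883  0.061 ]
htickL [ 0.5088 -0.043   0.0649] warmer [-0.0891 -0.0665  0.0649]
btn [0.4901 0.1126 0.065 ] [-0.0859  0.0902  0.065 ]
timer [0.4967 0.0238 0.068 ] [-0.0918  0.0013  0.068 ]
heat housing mid top [ 0.5136 -0.0633  0.057 ] [-0.0872 -0.0873  0.057 ]
crown [ 0.5162 -0.0657  0.072 ]
btn [0.491  0.1125 0.06  ]
timer [0.5036 0.0234 0.068 ]
```

Heat wheel crown is at about (0.515, -0.065, 0.072) and button at (0.490, 0.113, 0.063). The mark lies 18 mm in front of the crown, as stated. I'll approach with shut fingers and the jaw line along the warmer's y (turn +29°), so the gripper body stays clear of the mugs.

Call:
carry_out(
  steps=[
    [[0.5,-3.2,1],3,1],
    [[1,-3.5,1],3,1],
    [[1.5,-3.5,1],3,1],
    [[1.5,-3.5,0.5],3,1],
    [[1.5,-3.5,0],3,1],
    [[1.5,-3.5,0],3,1],
    [[1.5,-3.5,0],3,1],
    [[1.5,-3.5,0],3,1],
    [[1.5,-3.5,0],3,1],
    [[1.5,-3.5,0],2,1],
  ],
  squeeze=10,
)

```text
time: 1.3
position: [0.3618, 0.2276, 0.2806]
tool_rot: [0.645, 0.764, 0.003, 0.001]
ft_force: [0.9, 0.6, 0.1]
grip_width: 0.0147
```

Call:
carry_out(
  steps=[
    [[1.6,-3.3,0],-1.7,1],
    [[1.6,-3.3,0],0,1],
    [[1.6,-3.3,0],0,1],
    [[1.6,-3.3,0],0,1],
    [[1.6,-3.3,-2],0,1],
    [[1.6,-3.3,-3],0,1],
    [[1.6,-3.3,-3],0,1],
    [[1.6,-3.3,-3],0,1],
    [[1.2,-2,-2],0,1],
    [[0,0,0],0,1],
  ],
)

```text
time: 2.3
position: [0.5118, -0.0746, 0.1498]
tool_rot: [0.659, 0.752, 0.008, 0.008]
ft_force: [0.2, 0.6, 0.8]
grip_width: 0.0002
```

Run:
```python
from rig import robot,cams
import cv2,numpy as np
from h import *
o=robot.get_obs();print(o["position"],np.degrees(2*np.arctan2(o["tool_rot"][1],o["tool_rot"][0])),R.from_quat(o["tool_rot"]).as_matrix()[:,2])
tip=o["position"]+R.from_quat(o["tool_rot"]).as_matrix()[:,2]*.022
w=cams.camera("wrist"); s=cams.camera("side")
print(proj(w,[tip,[.515,-.065,.072],[.497,-.068,.066]]),proj(s,[tip,[.515,-.065,.072]]))
a=cv2.resize(s["pixels"][150:260,250:400,::-1],(600,440),interpolation=cv2.INTER_CUBIC)
b=cv2.resize(w["pixels"][:,:,::-1],(640,400))
cv2.imwrite("pics/w1.png",b); cv2.imwrite("pics/s1.png",a)
```

```text
[ 0.51178662 -0.07458488  0.14975476] 97.53916557398216 [ 2.30968048e-02  9.81568679e-04 -9.99732751e-01]
[[322.01209776 259.3849862 ]
 [335.51743933 226.18198444]
 [334.64544333 198.13564451]] [[313.18785975 205.12509997]
 [312.32205529 215.61288486]]
```

View pics/w1.png

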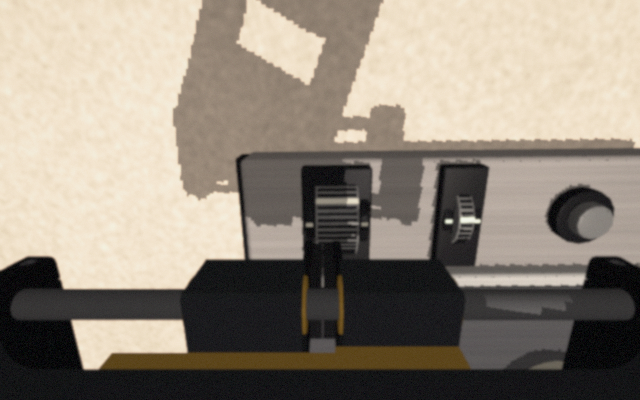

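The wrist view matches the prediction: heat-wheel ticks at (308,225) and (366,224), the white line in front of them at about (337,190), and the shut fingertips at column 322. One quick check of the ticks at z = 0.064.

Run:
```python
from rig import cams
from h import *
w=cams.camera("wrist")
L=onplane(w,(367,223.5),.064);Rr=onplane(w,(308,225),.064);print(L,Rr,(L+Rr)/2,np.linalg.norm(L-Rr)); print("btn",onplane(w,(594,222),.063))
```

```text
[ 0.51261453 -0.03960335  0.064     ] [ 0.51939639 -0.08119749  0.064     ] [ 0.51600546 -0.06040042  0.064     ] 0.0421433966634976
btn [0.49012048 0.12128173 0.063     ]
```

Call:
carry_out(
  steps=[
    [[-0.3,0.6,-1],0.5,1],
    [[-0.2,0.5,-1.5],0,1],
    [[0,0,-1.5],0,1],
    [[0,0,-0.8],0,1],
    [[0,0,0],0,1],
  ],
)

```text
time: 2.95
position: [0.5034, -0.0531, 0.107]
tool_rot: [0.651, 0.759, 0.01, 0.011]
ft_force: [0.4, -0.3, 0.1]
grip_width: 0.0004
```

Call:
carry_out(
  steps=[
    [[0.3,-0.9,0],0,1],
    [[0,0,0],0,1],
    [[0,0,0],0,1],
  ],
)

```text
time: 3.25
position: [0.5072, -0.0619, 0.1086]
tool_rot: [0.65, 0.76, 0.01, 0.012]
ft_force: [-0.4, 0.3, 0.4]
grip_width: 0.0006
```

Call:
carry_out(
  steps=[
    [[0,-0.1,-0.7],-1,1],
    [[0,0,-0.5],0,1],
    [[0,0,0],0,1],
  ],
)

```text
time: 3.55
position: [0.508, -0.0638, 0.0966]
tool_rot: [0.658, 0.753, 0.011, 0.014]
ft_force: [0.1, -1.1, 0.6]
grip_width: 0.0006
```

Call:
carry_out(
  steps=[
    [[0,0,-0.2],0,1],
    [[0,0,-0.1],0,1],
    [[0,0,0],0,1],
  ],
)

```text
time: 3.85
position: [0.5078, -0.0638, 0.0931]
tool_rot: [0.658, 0.753, 0.011, 0.013]
ft_force: [-0.4, -0.0, 2.8]
grip_width: 0.0006
```

Call:
carry_out(
  steps=[
    [[0,0,-0.15],0,1],
    [[0,0,-0.1],0,1],
    [[0,0,0],0,1],
  ],
)

```text
time: 4.15
position: [0.508, -0.0638, 0.0914]
tool_rot: [0.658, 0.753, 0.011, 0.014]
ft_force: [-0.3, -1.0, 3.5]
grip_width: 0.0006
```

Call:
carry_out(
  steps=[
    [[0,0,-0.15],0,1],
    [[0,0,-0.1],0,1],
    [[0,0,0],0,1],
  ],
)

```text
time: 4.45
position: [0.5081, -0.0638, 0.0898]
tool_rot: [0.657, 0.753, 0.011, 0.014]
ft_force: [-1.9, 0.4, 5.9]
grip_width: 0.0005
```

Call:
carry_out(
  steps=[
    [[0,0,-0.1],0,1],
    [[0.2,0.03,-0.05],0,1],
    [[0.2,0.03,-0.03],0,1],
    [[0.2,0.03,-0.03],0,1],
    [[0.2,0.03,-0.03],0,1],
  ],
)

```text
time: 4.95
position: [0.5155, -0.0627, 0.0896]
tool_rot: [0.657, 0.754, 0.011, 0.014]
ft_force: [-1.0, -0.1, 6.7]
grip_width: 0.0005
```

Call:
carry_out(
  steps=[
    [[0.2,0.03,-0.03],0,1],
    [[0.2,0.03,-0.03],0,1],
    [[0.2,0.03,-0.03],0,1],
    [[0.1,0.02,-0.03],0,1],
    [[0,0,0],0,1],
  ],
)

```text
time: 5.45
position: [0.5261, -0.0613, 0.0912]
tool_rot: [0.658, 0.753, 0.013, 0.018]
ft_force: [-0.3, 1.6, 4.2]
grip_width: 0.0003
```

Run:
```python
from rig import robot,cams
import cv2
from h import *
w=cams.camera("wrist");print(robot.get_obs()["position"],robot.get_obs()["ft_force"])
print(proj(w,[[.515,-.063,.069],[.497,-.066,.064]]))
cv2.imwrite("pics/w2.png",cv2.resize(w["pixels"][100:300,220:480,::-1],(780,600),interpolation=cv2.INTER_CUBIC))
```

```text
[ 0.52607989 -0.06126853  0.09123008] [1.00425768 1.77103557 4.36473595]
[[321.95389169 238.13695475]
 [320.95118069 201.46424746]]
```

View pics/w2.png

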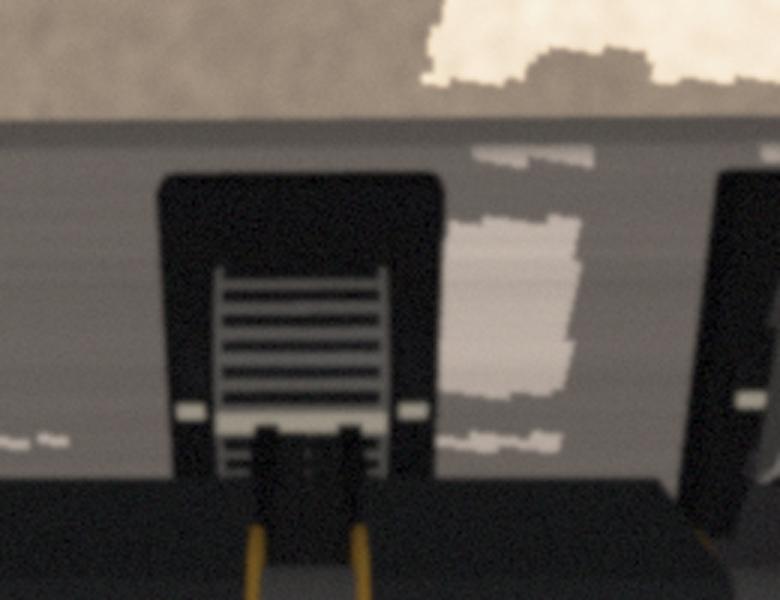

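The white line (crop row 420) now sits about level with the cheek ticks (row 411), so the wheel is in or very near the middle detent. Lifting straight up, then checking again.

Call:
carry_out(
  steps=[
    [[0,0,0.4],0,1],
    [[0,0,0.8],0,1],
    [[0,0,1.5],0,1],
    [[0,0,2],0,1],
    [[0,0,1.5],0,1],
    [[0,0,0],0,1],
  ],
)

```text
time: 6.1
position: [0.525, -0.0612, 0.1553]
tool_rot: [0.658, 0.753, 0.012, 0.017]
ft_force: [0.3, -0.3, -0.5]
grip_width: 0.0003
```

Run:
```python
from rig import robot,cams
import cv2
from h import *
w=cams.camera("wrist");o=robot.get_obs();print(o["position"],o["ft_force"],o["tool_rot"])
for a in (0,.6): print(a,proj(w,[[.5155+.032*np.sin(a),-.063,.040+.032*np.cos(a)]]))
cv2.imwrite("pics/w3.png",cv2.resize(w["pixels"][130:330,280:640,::-1],(792,440),interpolation=cv2.INTER_CUBIC))
```

```text
[ 0.52443762 -0.06099263  0.15447303] [-6.66953775e-04 -2.84745304e-01  6.77451847e-01] [0.65764241 0.75306751 0.01210698 0.01578643]
0 [[322.26410279 202.05371105]]
0.6 [[318.93453298 223.03776156]]
```

View pics/w3.png

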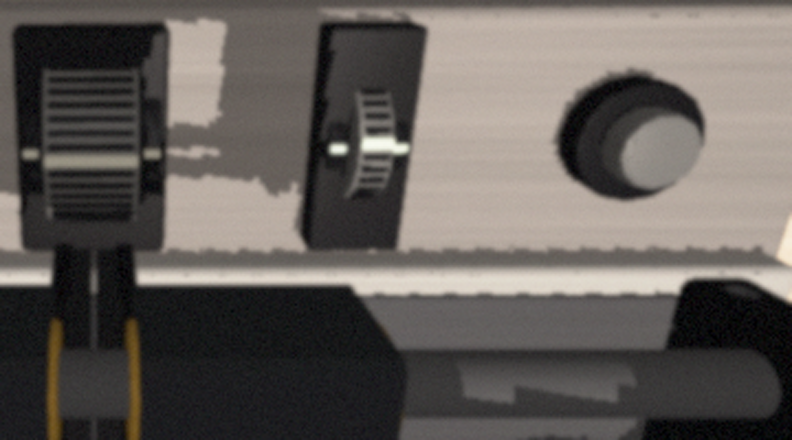

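Released, the wheel is in the middle detent: the white line (crop row 160, image row 202.7; predicted 202.1) is level with the ticks. The timer's line is still at its ticks. Button top is at image (580,199); locating it.

Run:
```python
from rig import cams
from h import *
w=cams.camera("wrist");T=cams.camera("top");S=cams.camera("side")
uw=(280+660/2.2,130+152/2.2);ut=(280.6,215.6);us=(273,187.8)
print(tri([w,T],[uw,ut]),tri([w,T,S],[uw,ut,us]))
for z in(.062,.068): print(onplane(w,uw,z),onplane(T,ut,z))
```

```text
[0.48939802 0.11240212 0.06864431] [0.48940683 0.11316272 0.06496927]
[0.49073583 0.11786962 0.062     ] [0.49049934 0.11286682 0.062     ]
[0.48938321 0.11293247 0.068     ] [0.4896478  0.11243293 0.068     ]
```

Call:
carry_out(
  steps=[
    [[-0.5,2,0],0,1],
    [[-0.7,3,0],0,1],
    [[-0.7,3,0],0,1],
    [[-0.7,3,0],0,1],
    [[-0.6,3,0],0,1],
    [[-0.3,2,0],0,1],
    [[0,0,0],0,1],
    [[0,0,0],0,1],
  ],
)

```text
time: 7.1
position: [0.4831, 0.1033, 0.1452]
tool_rot: [0.659, 0.752, 0.007, 0.009]
ft_force: [-0.9, -0.8, -1.1]
grip_width: 0.0002
```

Call:
carry_out(
  steps=[
    [[0.6,1,-1],0,1],
    [[0,0,-1.5],0,1],
    [[0,0,-1.2],0,1],
    [[0,0,0],0,1],
    [[0,0,0],0,1],
  ],
)

```text
time: 7.6
position: [0.4926, 0.1112, 0.1042]
tool_rot: [0.661, 0.75, 0.007, 0.009]
ft_force: [-0.2, -0.3, -0.6]
grip_width: 0.0006
```

Call:
carry_out(
  steps=[
    [[-0.3,0.2,-0.5],0,1],
    [[0,0,-0.4],0,1],
    [[0,0,-0.4],0,1],
    [[0,0,-0.3],0,1],
    [[0,0,0],0,1],
  ],
)

```text
time: 8.1
position: [0.4907, 0.1127, 0.0879]
tool_rot: [0.662, 0.75, 0.008, 0.01]
ft_force: [-0.6, 0.7, 1.5]
grip_width: 0.0004
```

Call:
carry_out(
  steps=[
    [[0,0,-0.3],0,1],
    [[0,0,-0.3],0,1],
    [[0,0,-0.2],0,1],
    [[0,0,0],0,1],
  ],
)

```text
time: 8.5
position: [0.4907, 0.1128, 0.084]
tool_rot: [0.661, 0.75, 0.009, 0.011]
ft_force: [-0.5, -1.0, 2.8]
grip_width: 0.0006
```

Call:
carry_out(
  steps=[
    [[0,0,-0.3],0,1],
    [[0,0,-0.2],0,1],
    [[0,0,-0.2],0,1],
    [[0,0,-0.2],0,1],
  ],
)

```text
time: 8.9
position: [0.4906, 0.1128, 0.0832]
tool_rot: [0.661, 0.75, 0.01, 0.013]
ft_force: [-3.8, -0.2, 18.5]
grip_width: 0.0005
```

The force rose sharply to 18 N at tip z = 0.061, about 6 mm below the measured top, so the button is on its stop. Releasing.

Call:
carry_out(
  steps=[
    [[0,0,0],0,1],
    [[0,0,0.3],0,1],
    [[0,0,0.3],0,1],
  ],
)

```text
time: 9.2
position: [0.4906, 0.1128, 0.0908]
tool_rot: [0.661, 0.75, 0.01, 0.014]
ft_force: [-0.7, -0.5, 0.3]
grip_width: 0.0004
```

Call:
carry_out(
  steps=[
    [[0,0,1],0,1],
    [[0,0,2],0,1],
    [[0,0,3],0,1],
    [[0,0,3],0,1],
    [[-0.5,0,2],0,1],
    [[0,0,0],0,1],
    [[0,0,0],0,1],
  ],
)

```text
time: 9.9
position: [0.4856, 0.1129, 0.2058]
tool_rot: [0.661, 0.75, 0.011, 0.014]
ft_force: [-0.6, -0.2, -0.6]
grip_width: 0.0005
```

Run:
```python
from rig import robot,cams
import cv2,numpy as np
from h import *
w=cams.camera("wrist");s=cams.camera("side");o=robot.get_obs();print(o["position"],o["ft_force"])
a=cv2.resize(w["pixels"][:,:,::-1],(560,350)); b=cv2.resize(s["pixels"][130:260,235:395,::-1],(308,250),interpolation=cv2.INTER_CUBIC)
im=np.zeros((600,560,3),np.uint8); im[:350]=a; im[350:,:308]=b; cv2.imwrite("pics/f.png",im)
```

```text
[0.48526287 0.11287428 0.20495853] [-0.25300057  0.18754684 -1.18273057]
```

View pics/f.png

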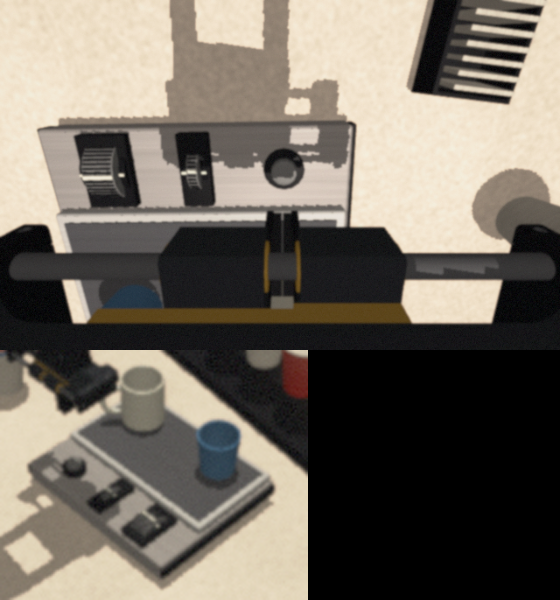

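The wheel line is level with its ticks at (103,177), the timer is unchanged, and the button (284,168) is back up. Mug and cup stand where they were, and the robot is clear of everything.

```bash
python3 -c "
from rig import robot
print(robot.hand_in())"
```

```text
the job is handed in; nothing more can be done
None
```

I rolled the heat wheel one click, from low to middle, with the shut fingertips pressed to about 7 N, then let go. After that I pressed the start button to its stop, where the force jumped to about 18 N, and released it. The job was handed in at about 10 s of robot time.

- **Heat wheel:** after letting go, its white line was level with the ticks on the cheeks (image row 202.7, against 202.1 predicted for the middle detent).
- **Start button:** the final picture shows it back up. I judged it fully down from the force jump about 6 mm below the measured top, and the camera-based height of that top was only good to a few millimetres.
- **Surroundings:** the final pictures show the timer wheel's line still at its ticks and the mug and cup standing where they were. The arm was clear of everything at the end.

One check disagreed: my first fit of the warmer's pose put it 13 mm below the counter, because the hot-plate rim is inset. I refitted with it on the counter before moving, and the positions held up in use.

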